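Clamp the housing with the lever bolt

TASK

Clamp the grey electronics housing in its stand: with the bolt's lever standing upright, screw the lever bolt down (clockwise from above) until its foot is snug on the housing, firm but without crushing it, then fold the lever down flat to lock it. Leave the housing seated in its nest and the other things on the bench where they are, and let go.

Things in the scene. Friction and masses are not known exactly. Their poses are not given: they have to be found in the camera images.
- station (a point): Clamp stand fixed to the bench: base plate 130 x 190 x 12 mm with a low nest, and a bridge bar over it along the stand's y (34 x 180 mm, top 88 mm above the bench, posts at y = +-78 mm). Point: centre of the base plate's underside, z up. The bolt's axis is vertical through it.
- pivot (a point): Point on the bolt's axis at the lever's hinge, 22 mm above the underside of the round head (30 mm across, 10 mm high; two fork cheeks, 33 mm over both, end 6 mm above this point). 122 to 124 mm above the bench at the start, sinks as the bolt turns in. Axes turn with the bolt: z up, x horizontal, the way the lever folds down, y along its hinge.
- lever_tip (a point): Middle of the free end of the steel lever, 66 mm from the hinge. Flat bar, 12 mm thick (own x), 24 mm wide (own y), from 4 to 66 mm from the hinge; own z points from hinge to free end. While it stands upright, pinch it from above across its 12 mm to turn the bolt.
- lever (a joint): Fold angle: 0 upright (open), 1.57 flat (closed, hard stop), starts at 0 to 0.1. The hinge is stiff (0.18 N m, about 4 N at 45 mm, somewhat more under load) and stays where it is left. Its cam drives the foot 0.9 mm further down as it folds.
- bolt (a joint): Turn of the bolt in rad, grows clockwise seen from above = screwing in. Starts at 0 to 1.2, can go to 9. Coarse thread, 1.27 mm down per rad; turns freely at about 0.06 N m.
- housing: Grey metal electronics housing 70 x 96 x 26 mm, 0.25 to 0.5 kg, lying loose in the nest under the bridge. Origin: centre of its underside, z up; it already lies where it belongs.
- tape_roll: Bystander, to be left alone: roll of paper tape, 76 mm across, 24 mm high, lying flat. Origin: centre of its underside.
- flux: Bystander, to be left alone: small white bottle with a red cap, 32 mm across, 75 mm high. Origin: centre of its underside.
- driver: Bystander, to be left alone: screwdriver 170 mm long, lying. Origin: on the underside, within its length.
- tape_measure: Bystander, to be left alone: red tape measure 50 x 50 x 30 mm. Origin: centre of its underside.
- cover: Bystander, to be left alone: small grey cover plate 50 x 60 x 9 mm. Origin: centre of its underside.
- spare_foot: Bystander, to be left alone: spare black foot 26 mm across with a steel stem, 27 mm high. Origin: centre of its underside.
- collar: Bystander, to be left alone: steel collar 30 mm across, 12 mm high. Origin: centre of its underside.
- feed: The bolt with its sprung black foot, 32 mm across. Origin on its axis under the round head; it does not show the foot's end, whose stick-out differs by 4.5 mm: contact comes at 1.6 to 5.2 rad of the bolt and must be felt. Then the load climbs 40 N and the torque 0.2 N m per rad. Snug: 0.2 N m above free running (40 to 55 N). The lever adds 28 N; over 105 N harms it.

How it is judged:
On the way, in this order (a step that is already met when the one before it is completed fails the run):
1. the foot is snug on the housing (30 to 75 N) while the lever still stands open (within 0.3 rad of upright) (contact force between feed and housing between 30 and 75 N and value of joint lever below 0.3 rad), for 0.2 s.
2. the lever is folded closed (past 1.45 rad) (value of joint lever above 1.45 rad), for 0.2 s.
At the end, for the whole second after the job is handed in: lever folded past 1.45 rad, foot pressing the housing with 55 to 105 N, housing within 5 mm of the nest's centre, upright within 0.05 rad and at rest (value of joint lever above 1.45 rad and contact force between feed and housing between 55 and 105 N and horizontal distance between housing and station below 0.005 m and angle between housing's own z axis and vertical below 0.05 rad and linear speed of housing below 0.02 m/s and velocity of joint bolt below 0.1 rad/s); the robot touches nothing.
It fails at once if the foot crushes the housing (over 120 N) (contact force between feed and housing above 120 N).
It fails at once if a bystander is moved by more than 20 mm (distance of any of tape_roll, flux, driver, tape_measure, cover, spare_foot, collar from where it was at the start of the episode above 0.02 m).
It also fails if it takes over 67 s, if anything falls off the work surface, if the arm or the gripper's body presses on something with over 40 N, if the wrist force passes 120 N, or if a joint passes its speed limit or range.

ROBOT

A 7-joint arm with a two-finger parallel gripper is mounted at the origin on the work surface. World frame = base frame: x ahead of the robot, y to its left, z up, the work surface at z = 0. Lengths are in m, angles in rad, forces in N, time in s.
With the tool pointing down it reaches from about 0.425 to 0.875 m from the base axis. Payload 4.7 kg.
Tool frame: the origin (TCP) lies at the centre of the arm's flange, where the gripper is bolted on; the fingertips stand 182 mm ahead of it and the grasp point (between the pads) lies bot.grasp_offset ahead of it (bot.grasp_offset is the distance from the TCP to the grasp point, in m); z points along the fingers, y is the line along which they close (so a half turn about z gives the same grasp; the last joint's range is limited). The gripper opens to 87 mm and grips with 3 to 60 N. Pads are 19 mm wide; open, the fingers measure 117 mm over their backs; the gripper's body (75 mm by 190 mm) begins 51 mm behind the grasp point.
Start: joints at [1.196, 0.321, -0.07, 1.45, 0.023, 1.371, -0.057], TCP at [0.246, -0.601, 0.405] pointing down, gripper open.
Joint ranges: [-2.86, 2.86], [-0.3, 2.09], [-1.38, 1.24], [0.06, 2.45], [-1.56, 4.7], [0.09, 2.05], [-2.69, 2.69]. Speed limits (rad/s): [2.57, 2.57, 3.14, 3.14, 3.14, 3.14, 3.14].

INTERFACE

Orientations are given as a unit quaternion [x, y, z, w].
In Python, from plant import sensors, viewer, bot gives the robot as it stands.
- The arm moves only by the shell command python3 -m inch 'ROWS'. ROWS is JSON, a list of rows, each an object with "hand": the opening, from -1 (shut) to 1 (fully open); "slide": the shift along the world's x, y, z in cm, a list of three; "spin": the turn about the world's z in degrees. In form: [{"hand": hand, "slide": [dx, dy, dz], "spin": spin}, ...]. A call has 1 to 10 rows; each row is the pose to reach, as a shift and turn from the pose commanded when the call began; what a row does not reach only later rows make up. A row lasts 1/8 s, in which the tool goes at most 62.5 mm and 10.7 degrees, less where a joint would pass 70% of its speed; a pose out of reach is approached as far as the arm can. A call with a gripper value outside its range is refused whole. The fingers move at their own pace and stop on an object; the grip force is fixed at half the most. Time passes only in rows, so rows that repeat a pose let the fingers close. It gives the time, the measured TCP pose, the force, the opening and the grip force at its end, in the units of the state.
- sensors.get_obs(): the state, without advancing time (a new reading comes with each control period).
- viewer.read_camera(name): name is "scene" or "top" or "wrist"; returns (picture, depth): 420x560x3 uint8, blue, green, red; 420x560 float32, m along the optical axis (not along the pixel's ray), 0 where there is no reading.
- viewer.calibration(name): a dict with "fovy" (degrees; the focal length in pixels is half the picture's height over the tangent of half this angle, whatever the lens; pixels are square), "cx", "cy" (the principal point, pixels), "R" (3x3) and "t" (3): a world point X has camera coordinates R X + t. Camera axes: x right, y down, z forward; pixel columns grow to the right and rows downward; lengths in m; the calibration is good to about 2 mm. The wrist camera is an equidistant fisheye: a pixel r from the principal point sees the ray r / f radians off the axis. A picture is of the moment at which its call begins: read the wrist's pose just before it. calibration takes no time and is no camera call; for the wrist camera it gives the pose at the moment of the call.
- bot.job_done(): hands the job in; it is judged then, once.
The state is a dict: "clock": time; "joints": joint angles; "joint_velocities": joint speeds; "effort": joint torques, N m; "tcp_pos": TCP position; "tcp_rot": TCP orientation; "force": force on the tool from outside, world axes, zero at the start; "wrist_torque": the same for the moment, N m; "grip_width": finger opening in m; "grasp_force": force on a finger pad.
Only numpy, scipy, OpenCV 4.12 (cv2) and the standard library are available. Lean on these libraries where they do the work, as an engineer would, in place of code of your own. Each camera call takes 0.05 s, during which the arm holds its last target. There are 200 camera calls.

## Working session

There is one attempt and no reset: what is moved stays moved. The work goes in short steps, Python scripts to look and compute and a shell command to move; the robot and the scene stay as the last step left them, time stands still between calls to the robot, and variables do not carry over. Pictures are saved under pics/ and viewed, at most 10 in all, crops included, and the job is handed in when it is done.

```bash
mkdir -p pics; python3 - <<'E'
from plant import sensors, viewer, bot
import cv2,numpy as np
o=sensors.get_obs();print({k:np.round(v,3).tolist() for k,v in o.items()},bot.grasp_offset)
ims=[]
for n in("scene","top"):
    p,d=viewer.read_camera(n);c=viewer.calibration(n);np.savez(f"{n}.npz",p=p,d=d)
    print(n,c);cv2.imwrite(f"pics/{n}0.png",p)
E
```

```text
{'clock': 0.0, 'joints': [1.196, 0.322, -0.07, 1.452, 0.023, 1.371, -0.057], 'joint_velocities': [-0.001, 0.0, -0.0, 0.001, 0.001, -0.001, -0.0], 'effort': [-0.001, -49.129, -0.405, -31.253, -0.064, 0.044, 0.0], 'tcp_pos': [0.246, -0.601, 0.404], 'tcp_rot': [0.981, 0.193, -0.0, -0.001], 'force': [0.488, -0.136, 0.179], 'wrist_torque': [0.004, 0.042, 0.021], 'grasp_force': 0.0, 'grip_width': 0.087} 0.1635
scene {'fovy': 50.980227731761985, 'cx': 272.9084804032831, 'cy': 204.32052942706878, 'R': array([[ 0.87930559,  0.47619607, -0.00767934],
       [ 0.30433434, -0.57421614, -0.76003713],
       [-0.3663363 ,  0.66596781, -0.64983428]]), 't': array([-0.56370436,  0.00259533,  1.22855548])}
top {'fovy': 44.35015193664339, 'cx': 284.5587098645895, 'cy': 219.92034792427373, 'R': array([[ 0.02055436, -0.99964843, -0.01674907],
       [-0.99215463, -0.01832826, -0.12366592],
       [ 0.12331546,  0.01915954, -0.99218255]]), 't': array([0.12873163, 0.57973452, 1.25655674])}
```

View pics/scene0.png

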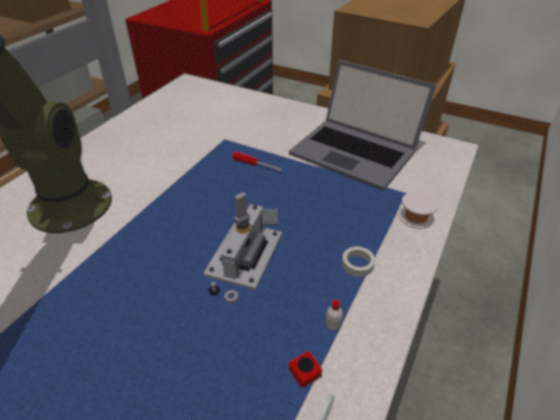

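View pics/top0.png

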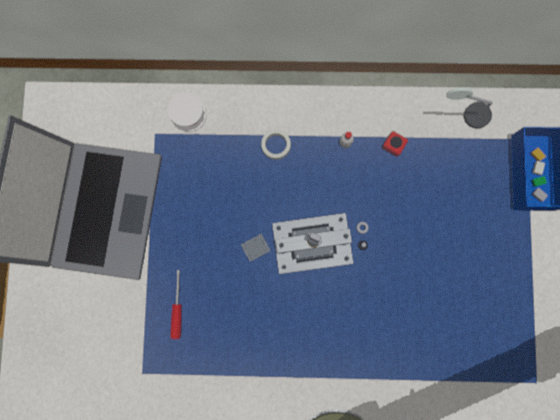

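The stand is near (314,242) in top and (245,240) in scene, with the lever upright at scene (241,207). The bystanders sit around it: the cover at top (256,247), and the collar and spare foot at (363,228) and (363,245). Next I'll measure these from depth.

```bash
cat > h.py <<'E'
import numpy as np,cv2
from plant import viewer
def cloud(n,p,d):
    c=viewer.calibration(n);f=210/np.tan(np.radians(c["fovy"]/2))
    v,u=np.mgrid[:420,:560]
    x=np.stack([(u-c["cx"])/f*d,(v-c["cy"])/f*d,d],-1)
    return (x-c["t"])@c["R"]
E
python3 - <<'E'
from h import *
for n,(u0,u1,v0,v1) in dict(top=(265,365,205,285),scene=(195,295,185,295)).items():
    z=np.load(n+".npz");X=cloud(n,z["p"],z["d"])
    S=X[v0:v1,u0:u1];P=S[z["d"][v0:v1,u0:u1]>0].reshape(-1,3)
    for lo,hi in((.008,.018),(.08,.094),(.1,.12),(.12,.15),(.15,.17),(.175,.2)):
        q=P[(P[:,2]>lo)&(P[:,2]<hi)]
        if len(q)>3:
            r=cv2.minAreaRect((q[:,:2]*1000).astype(np.float32));print(n,lo,len(q),q.mean(0).round(4),np.round(r[0],1),np.round(r[1],1),round(r[2],1))
    print(P[:,2].max())
    cv2.imwrite(f"pics/{n}c.png",cv2.resize(z["p"][v0:v1,u0:u1],None,fx=5,fy=5,interpolation=2))
a=cv2.imread("pics/topc.png");b=cv2.imread("pics/scenec.png")
a=cv2.resize(a,(400,320));b=cv2.resize(b,(400,440))
o=np.zeros((440,800,3),np.uint8);o[:320,:400]=a;o[:,400:]=b;cv2.imwrite("pics/both.png",o)
E
```

```text
top 0.008 1808 [0.5222 0.0667 0.012 ] [514.2  61. ] [174.7 256.9] 4.9
top 0.08 886 [0.5231 0.0692 0.0875] [523.8  69.4] [ 34.5 179.3] 9.0
top 0.1 35 [0.5152 0.0729 0.1111] [521.   67.7] [24.9 30.6] 32.5
top 0.12 51 [0.521  0.0713 0.13  ] [523.4  69.7] [35.3 16.6] 66.7
top 0.15 10 [0.5186 0.0715 0.1617] [518.8  71.8] [22.1  0.8] 66.2
top 0.175 63 [0.5234 0.0696 0.1876] [523.7  69.3] [23.8 11.7] 68.0
0.19292552555199174
scene 0.008 1621 [0.5386 0.0521 0.0121] [521.3  84.9] [132.1 316.9] 8.8
scene 0.08 723 [0.53   0.0515 0.0877] [524.9  66.5] [ 34.6 181.8] 8.7
scene 0.1 98 [0.5295 0.0612 0.11  ] [529.4  62.7] [34.8 19.3] 49.9
scene 0.12 143 [0.5273 0.0617 0.1333] [526.7  64.2] [34.5 13.5] 57.8
scene 0.15 77 [0.5268 0.0622 0.1596] [527.8  62.5] [24.9 12.5] 40.5
scene 0.175 88 [0.5261 0.064  0.1848] [523.7  65.9] [23.9 14.9] 64.8
0.19180365827975132
```

View pics/both.png

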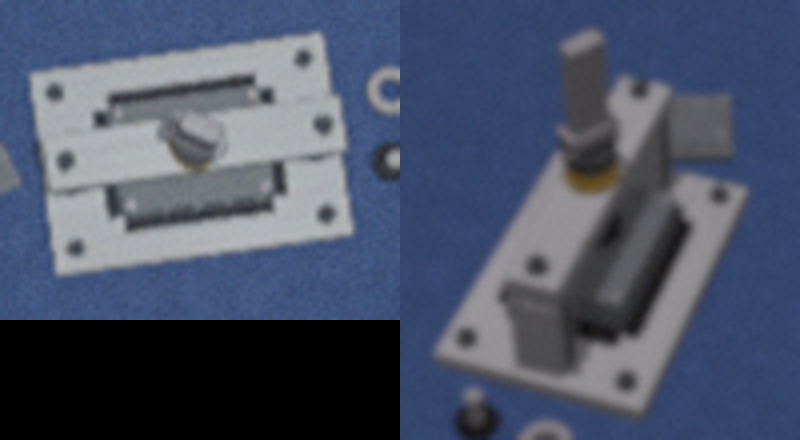

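The lever is upright with its top at z≈0.19. Its axis is near (0.524, 0.068), and the thin direction lies at about -23° (or 157°). I'll move above it with the tool y turned to that angle.

```bash
R='{"hand":1,"slide":[27.8,66.9,0],"spin":45}'; python3 -m inch '[{"hand":1,"slide":[6,14,0],"spin":10},{"hand":1,"slide":[14,33,0],"spin":20},{"hand":1,"slide":[20,48,0],"spin":30},{"hand":1,"slide":[27.8,66.9,0],"spin":45},{"hand":1,"slide":[27.8,66.9,0],"spin":45},{"hand":1,"slide":[27.8,66.9,0],"spin":45},{"hand":1,"slide":[27.8,66.9,0],"spin":45},{"hand":1,"slide":[27.8,66.9,0],"spin":45},{"hand":1,"slide":[27.8,66.9,0],"spin":45},{"hand":1,"slide":[27.8,66.9,0],"spin":45}]'
python3 - <<'E'
from plant import sensors
print(sensors.get_obs())
E
```

```text
clock: 1.35
tcp_pos: [0.4866, -0.0225, 0.4047]
tcp_rot: [0.833, 0.554, -0.0, 0.0]
force: [1.2, 0.5, -0.1]
grip_width: 0.0873
grasp_force: 0.0
{'clock': 1.35, 'joints': array([ 6.95008434e-01, -2.41523087e-03, -6.95030217e-01,  1.82096742e+00,
       -7.81182123e-04,  1.32215068e+00, -3.96880231e-01]), 'joint_velocities': array([-0.52091141,  0.39275445, -0.60522143, -0.31519409,  0.2320416 ,
       -0.00822505, -1.18182769]), 'effort': array([  1.95642672, -27.91458428,   0.78891356, -29.52287078,
        -0.51938284,   0.34246095,   1.27371199]), 'tcp_pos': array([ 0.48656277, -0.0225403 ,  0.40472023]), 'tcp_rot': array([ 8.32676671e-01,  5.53759314e-01, -8.13774884e-05,  4.19996019e-04]), 'force': array([ 1.23215812,  0.50630596, -0.10286206]), 'wrist_torque': array([-0.03686603, -0.12452389, -0.04094332]), 'grasp_force': 0.0, 'grip_width': 0.08730712097010762}
```

```bash
python3 -m inch '[{"hand":1,"slide":[0,0,0],"spin":0},{"hand":1,"slide":[0,0,0],"spin":0},{"hand":1,"slide":[0,0,0],"spin":0}]'
python3 - <<'E'
from plant import sensors
print(sensors.get_obs()['joints'].round(3))
E
```

```text
clock: 1.72
tcp_pos: [0.486, -0.0262, 0.4045]
tcp_rot: [0.833, 0.553, -0.0, -0.0]
force: [-0.3, 0.2, -0.0]
grip_width: 0.0872
grasp_force: 0.0
[ 6.980e-01 -3.000e-03 -6.900e-01  1.822e+00 -1.000e-03  1.323e+00
 -3.920e-01]
```

```bash
python3 -m inch '[{"hand":1,"slide":[2,5,0],"spin":0},{"hand":1,"slide":[3.8,9.4,0],"spin":0},{"hand":1,"slide":[3.8,9.4,0],"spin":0},{"hand":1,"slide":[3.8,9.4,0],"spin":0},{"hand":1,"slide":[3.8,9.4,0],"spin":0}]'
python3 - <<'E'
from plant import sensors,viewer
import cv2,numpy as np
print(sensors.get_obs()['joints'].round(3))
c=viewer.calibration("wrist");print(c)
p,d=viewer.read_camera("wrist");np.savez("w.npz",p=p,d=d);cv2.imwrite("pics/w1.png",p)
E
```

```text
clock: 2.35
tcp_pos: [0.5243, 0.0675, 0.4046]
tcp_rot: [0.834, 0.553, -0.0, 0.0]
force: [-0.7, 0.2, 0.2]
grip_width: 0.087
grasp_force: 0.0
[ 0.567  0.119 -0.795  1.728  0.089  1.331 -0.646]
{'fovy': 65.70646984690485, 'cx': 275.777293228101, 'cy': 209.26140565158315, 'R': array([[ 9.20932963e-01, -3.89720952e-01,  2.39972313e-04],
       [-3.71280302e-01, -8.77169149e-01,  3.04508164e-01],
       [-1.18462715e-01, -2.80520702e-01, -9.52509696e-01]]), 't': array([-0.45700536,  0.21659077,  0.47259021])}
```

View pics/w1.png

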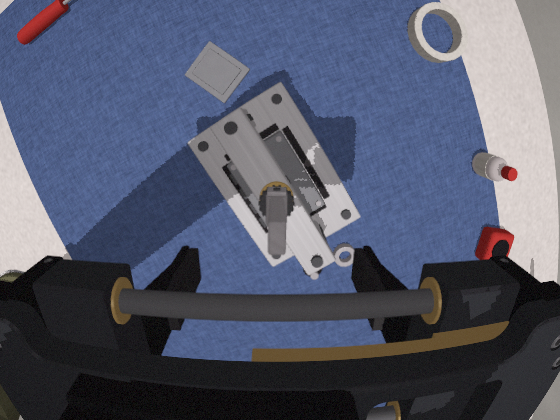

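The wrist picture shows the lever at columns 267–287, centred between the fingers (185 and 368). Its thin side runs across the closing line, so I'll descend and close.

```bash
python3 -m inch '[{"hand":1,"slide":[0,0.1,-3],"spin":0},{"hand":1,"slide":[0,0.1,-6.8],"spin":0},{"hand":1,"slide":[0,0.1,-6.8],"spin":0},{"hand":0,"slide":[0,0.1,-6.8],"spin":0},{"hand":-0.3,"slide":[0,0.1,-6.8],"spin":0},{"hand":-1,"slide":[0,0.1,-6.8],"spin":0},{"hand":-1,"slide":[0,0.1,-6.8],"spin":0},{"hand":-1,"slide":[0,0.1,-6.8],"spin":0},{"hand":-1,"slide":[0,0.1,-6.8],"spin":0}]'
cat > s.py <<'E'
from plant import sensors
import numpy as np
o=sensors.get_obs();q=o['tcp_rot'];a=np.degrees(2*np.arctan2(q[1],q[0]))-90
print('t',o['clock'],'pos',o['tcp_pos'].round(4),'yTool',a.round(2),'F',o['force'].round(2),'M',o['wrist_torque'].round(3),'q7',o['joints'][6].round(3),'w',round(o['grip_width'],4),round(o['grasp_force'],1))
E
python3 s.py
```

```text
clock: 3.52
tcp_pos: [0.5244, 0.0706, 0.3368]
tcp_rot: [0.833, 0.554, -0.0, 0.0]
force: [0.1, 1.0, 0.0]
grip_width: 0.0348
grasp_force: 0.0
t 3.525 pos [0.5244 0.0706 0.3368] yTool -22.72 F [0.13 1.02 0.05] M [-0.027 -0.035 -0.039] q7 -0.689 w 0.0348 0.0
```

```bash
python3 -m inch '[{"hand":-1,"slide":[0,-0.2,0],"spin":0},{"hand":-1,"slide":[0,-0.2,0],"spin":0},{"hand":-1,"slide":[0,-0.2,0],"spin":0},{"hand":-1,"slide":[0,-0.2,0],"spin":0},{"hand":-1,"slide":[0,-0.2,0],"spin":0},{"hand":-1,"slide":[0,-0.2,0],"spin":0}]'; python3 s.py
```

```text
clock: 4.28
tcp_pos: [0.5246, 0.0683, 0.3368]
tcp_rot: [0.833, 0.554, 0.0, 0.0]
force: [1.8, -2.0, -1.2]
grip_width: 0.0115
grasp_force: 30.0
t 4.275 pos [0.5246 0.0683 0.3368] yTool -22.74 F [ 1.83 -2.03 -1.21] M [-0.443 -0.666 -0.047] q7 -0.684 w 0.0115 30.0
```

```bash
python3 -m inch '[{"hand":-1,"slide":[0,0,-0.02],"spin":-8},{"hand":-1,"slide":[0,0,-0.04],"spin":-16},{"hand":-1,"slide":[0,0,-0.05],"spin":-24},{"hand":-1,"slide":[0,0,-0.07],"spin":-32},{"hand":-1,"slide":[0,0,-0.09],"spin":-40}]'; python3 s.py;python3 -m inch '[{"hand":-1,"slide":[0,0,-0.01],"spin":-5},{"hand":-1,"slide":[0,0,-0.02],"spin":-10},{"hand":-1,"slide":[0,0,-0.03],"spin":-15},{"hand":-1,"slide":[0,0,-0.05],"spin":-20},{"hand":-1,"slide":[0,0,-0.06],"spin":-25},{"hand":-1,"slide":[0,0,-0.07],"spin":-30}]'; python3 s.py
```

```text
clock: 4.9
tcp_pos: [0.5246, 0.0684, 0.3359]
tcp_rot: [0.972, 0.234, 0.0, 0.0]
force: [2.3, -1.5, -1.8]
grip_width: 0.0117
grasp_force: 30.0
t 4.9 pos [0.5246 0.0684 0.3359] yTool -62.98 F [ 2.27 -1.49 -1.81] M [-0.312 -0.566  0.033] q7 -1.373 w 0.0117 30.0
clock: 5.65
tcp_pos: [0.5245, 0.0685, 0.3352]
tcp_rot: [1.0, -0.025, 0.0, 0.0]
force: [1.4, -1.7, -0.2]
grip_width: 0.0121
grasp_force: 30.0
t 5.65 pos [0.5245 0.0685 0.3352] yTool -92.88 F [ 1.45 -1.67 -0.25] M [-0.252 -0.604  0.07 ] q7 -1.887 w 0.0121 30.0
```

```bash
python3 -m inch '[{"hand":-1,"slide":[0,0,-0.01],"spin":-5},{"hand":-1,"slide":[0,0,-0.02],"spin":-10},{"hand":-1,"slide":[0,0,-0.03],"spin":-15},{"hand":-1,"slide":[0,0,-0.04],"spin":-20}]'; python3 s.py;python3 -m inch '[{"hand":-1,"slide":[0,0,-0.01],"spin":-5},{"hand":-1,"slide":[0,0,-0.02],"spin":-10},{"hand":-1,"slide":[0,0,-0.03],"spin":-15},{"hand":-1,"slide":[0,0,-0.04],"spin":-20}]'; python3 s.py
```

```text
clock: 6.15
tcp_pos: [0.5246, 0.0686, 0.3348]
tcp_rot: [0.98, -0.198, 0.0, -0.0]
force: [2.0, -1.3, -1.4]
grip_width: 0.0122
grasp_force: 30.0
t 6.15 pos [0.5246 0.0686 0.3348] yTool -112.88 F [ 1.95 -1.32 -1.38] M [-0.156 -0.612  0.044] q7 -2.231 w 0.0122 30.0
clock: 6.65
tcp_pos: [0.5246, 0.0686, 0.3343]
tcp_rot: [0.931, -0.365, 0.0, -0.0]
force: [3.0, -0.6, -0.8]
grip_width: 0.0114
grasp_force: 30.0
t 6.65 pos [0.5246 0.0686 0.3343] yTool -132.87 F [ 2.96 -0.6  -0.84] M [-0.124 -0.682  0.074] q7 -2.575 w 0.0114 30.0
```

```bash
python3 -m inch '[{"hand":0.2,"slide":[0,0,0],"spin":0},{"hand":0.2,"slide":[0,0,0],"spin":0},{"hand":0.2,"slide":[0,0,0],"spin":0},{"hand":0.2,"slide":[0,0,0],"spin":0},{"hand":0.2,"slide":[0,0,0],"spin":10},{"hand":0.2,"slide":[0,0,0],"spin":20},{"hand":0.2,"slide":[0,0,0],"spin":30},{"hand":0.2,"slide":[0,0,0],"spin":40},{"hand":0.2,"slide":[0,0,0],"spin":50},{"hand":0.2,"slide":[0,0,0],"spin":60}]'; python3 s.py
python3 -m inch '[{"hand":0.2,"slide":[0,0,0],"spin":10},{"hand":0.2,"slide":[0,0,0],"spin":20},{"hand":0.2,"slide":[0,0,0],"spin":30},{"hand":0.2,"slide":[0,0,0],"spin":40},{"hand":0.2,"slide":[0,0,0],"spin":50},{"hand":0.2,"slide":[0,0,0],"spin":60}]'; python3 s.py
```

```text
clock: 7.9
tcp_pos: [0.5243, 0.0686, 0.3344]
tcp_rot: [0.988, 0.153, -0.0, 0.0]
force: [0.6, 0.9, 0.2]
grip_width: 0.052
grasp_force: 0.0
t 7.9 pos [0.5243 0.0686 0.3344] yTool -72.37 F [0.64 0.89 0.23] M [0.015 0.026 0.03 ] q7 -1.535 w 0.052 0.0
clock: 8.65
tcp_pos: [0.5243, 0.0686, 0.3344]
tcp_rot: [0.779, 0.627, -0.0, -0.0]
force: [0.8, -0.4, -0.6]
grip_width: 0.0522
grasp_force: 0.0
t 8.65 pos [0.5243 0.0686 0.3344] yTool -12.38 F [ 0.85 -0.35 -0.64] M [ 0.08  -0.058  0.013] q7 -0.509 w 0.0522 0.0
```

```bash
python3 -m inch '[{"hand":0.2,"slide":[0,0,0],"spin":10},{"hand":0.2,"slide":[0,0,0],"spin":20},{"hand":0.2,"slide":[0,0,0],"spin":30},{"hand":0.2,"slide":[0,0,0],"spin":40},{"hand":0.2,"slide":[0,0,0],"spin":50},{"hand":0.2,"slide":[0,0,0],"spin":60},{"hand":0.2,"slide":[0,0,0],"spin":60},{"hand":0.2,"slide":[0,0,0],"spin":60}]'; python3 s.py
python3 - <<'E'
from h import *
for n,(u0,u1,v0,v1) in dict(top=(265,365,205,285),scene=(195,295,185,295)).items():
    p,d=viewer.read_camera(n);cv2.imwrite(f"pics/{n}2.png",p)
p,d=viewer.read_camera("wrist");cv2.imwrite("pics/w2.png",p)
s=cv2.imread("pics/scene2.png")[130:270,160:340];s=cv2.resize(s,(400,311))
o=np.zeros((311,800,3),np.uint8);o[:,:400]=s;o[:300,400:]=cv2.resize(p,(400,300));cv2.imwrite("pics/b2.png",o)
E
```

```text
clock: 9.65
tcp_pos: [0.5244, 0.0685, 0.3344]
tcp_rot: [0.366, 0.931, 0.0, 0.0]
force: [-0.0, 0.3, -0.3]
grip_width: 0.052
grasp_force: 0.0
t 9.65 pos [0.5244 0.0685 0.3344] yTool 47.11 F [-0.05  0.27 -0.29] M [-0.01  -0.145  0.061] q7 0.499 w 0.052 0.0
```

View pics/b2.png

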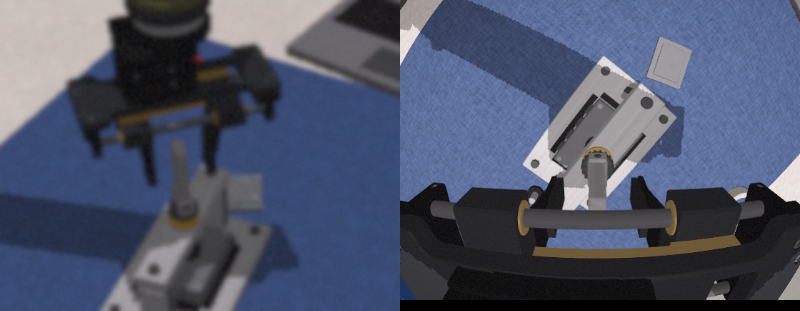

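The lever still stands between the fingers (wrist half, around (597,180)), aligned with them. I'll regrasp and keep turning.

```bash
python3 -m inch '[{"hand":-1,"slide":[0,0,0],"spin":0},{"hand":-1,"slide":[0,0,0],"spin":0},{"hand":-1,"slide":[0,0,0],"spin":0},{"hand":-1,"slide":[0,0,0],"spin":0},{"hand":-1,"slide":[0,0,0],"spin":0},{"hand":-1,"slide":[0,0,0],"spin":0}]'; python3 s.py
python3 -m inch '[{"hand":-1,"slide":[0,0,-0.01],"spin":-5},{"hand":-1,"slide":[0,0,-0.02],"spin":-10},{"hand":-1,"slide":[0,0,-0.03],"spin":-15},{"hand":-1,"slide":[0,0,-0.04],"spin":-20}]'; python3 s.py
python3 -m inch '[{"hand":-1,"slide":[0,0,-0.01],"spin":-5},{"hand":-1,"slide":[0,0,-0.02],"spin":-10},{"hand":-1,"slide":[0,0,-0.03],"spin":-15},{"hand":-1,"slide":[0,0,-0.04],"spin":-20}]'; python3 s.py
```

```text
clock: 10.55
tcp_pos: [0.5245, 0.0686, 0.3344]
tcp_rot: [0.364, 0.931, 0.0, 0.0]
force: [-0.5, 0.2, -0.8]
grip_width: 0.0119
grasp_force: 30.0
t 10.55 pos [0.5245 0.0686 0.3344] yTool 47.27 F [-0.5   0.22 -0.8 ] M [ 0.113 -0.277 -0.054] q7 0.501 w 0.0119 30.0
clock: 11.05
tcp_pos: [0.5245, 0.0688, 0.334]
tcp_rot: [0.521, 0.853, 0.0, 0.0]
force: [1.0, 0.7, -0.8]
grip_width: 0.0118
grasp_force: 30.0
t 11.05 pos [0.5245 0.0688 0.334 ] yTool 27.14 F [ 1.02  0.68 -0.81] M [ 0.185 -0.392  0.015] q7 0.161 w 0.0118 30.0
clock: 11.55
tcp_pos: [0.5246, 0.0688, 0.3335]
tcp_rot: [0.662, 0.75, 0.001, 0.0]
force: [0.3, 1.1, -2.2]
grip_width: 0.0117
grasp_force: 30.0
t 11.55 pos [0.5246 0.0688 0.3335] yTool 7.13 F [ 0.31  1.08 -2.16] M [ 0.201 -0.568  0.045] q7 -0.178 w 0.0117 30.0
```

```bash
python3 -m inch '[{"hand":-1,"slide":[0,0,-0.01],"spin":-5},{"hand":-1,"slide":[0,0,-0.02],"spin":-10},{"hand":-1,"slide":[0,0,-0.03],"spin":-15},{"hand":-1,"slide":[0,0,-0.04],"spin":-20}]' >/dev/null; python3 s.py
python3 -m inch '[{"hand":-1,"slide":[0,0,-0.01],"spin":-5},{"hand":-1,"slide":[0,0,-0.02],"spin":-10},{"hand":-1,"slide":[0,0,-0.03],"spin":-15},{"hand":-1,"slide":[0,0,-0.04],"spin":-20}]'>/dev/null; python3 s.py
```

```text
t 12.05 pos [0.5247 0.0688 0.3331] yTool -12.86 F [ 1.96  0.53 -3.1 ] M [ 0.162 -0.637  0.046] q7 -0.518 w 0.0118 30.0
t 12.55 pos [0.5248 0.0687 0.3326] yTool -32.86 F [ 2.44  0.62 -3.56] M [ 0.099 -0.778  0.087] q7 -0.859 w 0.0118 30.0
```

```bash
python3 -m inch '[{"hand":-1,"slide":[0,0,-0.01],"spin":-5},{"hand":-1,"slide":[0,0,-0.02],"spin":-10},{"hand":-1,"slide":[0,0,-0.03],"spin":-15},{"hand":-1,"slide":[0,0,-0.04],"spin":-20}]' >/dev/null; python3 s.py
python3 -m inch '[{"hand":-1,"slide":[0,0,0],"spin":-5},{"hand":-1,"slide":[0,0,-0.01],"spin":-10},{"hand":-1,"slide":[0,0,-0.02],"spin":-15}]'>/dev/null; python3 s.py
```

```text
t 13.05 pos [0.5249 0.0686 0.3322] yTool -52.87 F [ 2.98  0.2  -3.02] M [ 0.097 -0.831  0.008] q7 -1.201 w 0.0122 30.0
t 13.425 pos [0.525  0.0685 0.3319] yTool -67.88 F [ 3.7   1.21 -4.41] M [ 0.074 -0.934  0.027] q7 -1.458 w 0.012 30.0
```

```bash
python3 -m inch '[{"hand":-1,"slide":[0,0,-0.02],"spin":-5},{"hand":-1,"slide":[0,0,-0.04],"spin":-10},{"hand":-1,"slide":[0,0,-0.05],"spin":-15}]' >/dev/null; python3 s.py
python3 -m inch '[{"hand":-1,"slide":[0,0,-0.01],"spin":-5},{"hand":-1,"slide":[0,0,-0.02],"spin":-10},{"hand":-1,"slide":[0,0,-0.03],"spin":-15}]'>/dev/null; python3 s.py
```

```text
t 13.8 pos [0.525  0.0684 0.3316] yTool -82.87 F [ 3.56  0.96 -3.51] M [-0.041 -0.839  0.094] q7 -1.716 w 0.0121 30.0
t 14.175 pos [0.525  0.0684 0.3313] yTool -97.86 F [ 3.39  0.04 -2.94] M [-0.088 -0.717  0.148] q7 -1.973 w 0.0116 30.0
```

```bash
python3 -m inch '[{"hand":-1,"slide":[0,0,-0.01],"spin":-5},{"hand":-1,"slide":[0,0,-0.02],"spin":-10},{"hand":-1,"slide":[0,0,-0.02],"spin":-10}]' >/dev/null; python3 s.py
python3 -m inch '[{"hand":-1,"slide":[0,0,-0.01],"spin":-5},{"hand":-1,"slide":[0,0,-0.02],"spin":-10},{"hand":-1,"slide":[0,0,-0.02],"spin":-10}]'>/dev/null; python3 s.py
```

```text
t 14.55 pos [0.525  0.0683 0.3312] yTool -107.67 F [ 4.39 -0.42 -4.02] M [-0.144 -1.065  0.034] q7 -2.142 w 0.0121 30.0
t 14.925 pos [0.525  0.0682 0.331 ] yTool -117.6 F [ 4.76 -1.01 -4.78] M [-0.184 -1.214 -0.016] q7 -2.312 w 0.0118 30.0
```

```bash
python3 -m inch '[{"hand":-1,"slide":[0,0,-0.01],"spin":-3}]' >/dev/null; python3 s.py
python3 -m inch '[{"hand":-1,"slide":[0,0,-0.01],"spin":-3}]' >/dev/null; python3 s.py
python3 -m inch '[{"hand":-1,"slide":[0,0,-0.01],"spin":-3}]' >/dev/null; python3 s.py
python3 -m inch '[{"hand":-1,"slide":[0,0,-0.01],"spin":-3}]' >/dev/null; python3 s.py
python3 -m inch '[{"hand":-1,"slide":[0,0,-0.01],"spin":-3}]' >/dev/null; python3 s.py
```

```text
t 15.05 pos [0.525  0.0682 0.331 ] yTool -120.61 F [ 4.53 -0.77 -3.58] M [-0.235 -1.161  0.277] q7 -2.364 w 0.0116 30.0
t 15.175 pos [0.525  0.0682 0.3309] yTool -123.63 F [ 5.22 -0.22 -2.74] M [-0.234 -1.117  0.28 ] q7 -2.416 w 0.0117 30.0
t 15.3 pos [0.525  0.0682 0.3309] yTool -126.63 F [ 4.74 -0.75 -2.88] M [-0.289 -1.098  0.301] q7 -2.468 w 0.0117 30.0
t 15.425 pos [0.525  0.0682 0.3308] yTool -129.62 F [ 5.01 -0.71 -2.12] M [-0.239 -1.042  0.347] q7 -2.519 w 0.0123 30.0
t 15.55 pos [0.525  0.0682 0.3308] yTool -132.62 F [ 4.93 -1.55 -2.19] M [-0.266 -1.012  0.332] q7 -2.571 w 0.0119 30.0
```

Running torque is now 0.28–0.33 N m, against about 0.05 in free running. That means snug, at roughly 45–55 N. I'll release a little and use one pad to find which way the lever folds.

```bash
python3 -m inch '[{"hand":-0.3,"slide":[0,0,0],"spin":0},{"hand":-0.3,"slide":[0,0,0],"spin":0},{"hand":-0.3,"slide":[0,0,0],"spin":0},{"hand":-0.3,"slide":[0,0,0],"spin":0}]' >/dev/null; python3 s.py
python3 -m inch '[{"hand":-0.3,"slide":[0.3,0.3,0],"spin":0},{"hand":-0.3,"slide":[0.5,0.5,0],"spin":0}]' >/dev/null; python3 s.py
python3 -m inch '[{"hand":-0.3,"slide":[0.1,0.1,0],"spin":0}]' >/dev/null; python3 s.py
python3 -m inch '[{"hand":-0.3,"slide":[0.1,0.1,0],"spin":0}]' >/dev/null; python3 s.py
python3 -m inch '[{"hand":-0.3,"slide":[0.1,0.1,0],"spin":0}]' >/dev/null; python3 s.py
python3 -m inch '[{"hand":-0.3,"slide":[0.1,0.1,0],"spin":0}]' >/dev/null; python3 s.py
```

```text
t 16.05 pos [0.5242 0.0686 0.3304] yTool -132.69 F [ 0.11 -1.1  -0.31] M [0.078 0.009 0.001] q7 -2.572 w 0.0298 0.0
t 16.3 pos [0.5296 0.0739 0.3305] yTool -132.7 F [-0.28  0.49 -0.7 ] M [ 0.082  0.075 -0.002] q7 -2.587 w 0.0306 0.0
t 16.425 pos [0.5306 0.0749 0.3305] yTool -132.7 F [ 0.44 -0.24  0.05] M [0.11  0.058 0.011] q7 -2.59 w 0.0305 0.0
t 16.55 pos [0.5313 0.0755 0.3304] yTool -132.72 F [-2.06 -1.59  1.5 ] M [-0.275  0.485 -0.03 ] q7 -2.592 w 0.0308 1.1
t 16.675 pos [0.5319 0.0759 0.3303] yTool -132.74 F [-4.88 -3.96  4.78] M [-0.703  1.157  0.066] q7 -2.595 w 0.0305 2.9
t 16.8 pos [0.5326 0.0765 0.3303] yTool -132.76 F [-5.79 -4.38  4.34] M [-0.825  1.382  0.032] q7 -2.598 w 0.0309 3.4
```

```bash
python3 -m inch '[{"hand":-0.3,"slide":[0.1,0.1,0],"spin":0}]' >/dev/null; python3 s.py
python3 -m inch '[{"hand":-0.3,"slide":[0.1,0.1,0],"spin":0}]' >/dev/null; python3 s.py
python3 -m inch '[{"hand":-0.3,"slide":[0.1,0.1,0],"spin":0}]' >/dev/null; python3 s.py
```

```text
t 16.925 pos [0.5335 0.0773 0.3303] yTool -132.78 F [-5.89 -3.72  5.6 ] M [-0.894  1.529 -0.06 ] q7 -2.6 w 0.0302 3.7
t 17.05 pos [0.5344 0.0784 0.3304] yTool -132.78 F [-6.96 -3.25  5.91] M [-0.816  1.562 -0.066] q7 -2.603 w 0.0303 3.7
t 17.175 pos [0.5355 0.0794 0.3305] yTool -132.78 F [-7.04 -3.46  6.74] M [-0.781  1.545  0.007] q7 -2.606 w 0.0307 3.7
```

The force plateaus at about 7.7 N, so the lever folds toward +47°. Joint 7 is near its limit, so I'll open fully, spin half a turn around the lever, then push it over with one finger.

```bash
python3 -m inch '[{"hand":1,"slide":[-0.5,-0.5,0.5],"spin":0},{"hand":1,"slide":[-0.5,-0.5,1.3],"spin":0},{"hand":1,"slide":[-0.5,-0.5,1.3],"spin":0},{"hand":1,"slide":[-0.5,-0.5,1.3],"spin":0},{"hand":1,"slide":[-0.5,-0.5,1.3],"spin":0},{"hand":1,"slide":[-0.5,-0.5,1.3],"spin":10},{"hand":1,"slide":[-0.5,-0.5,1.3],"spin":20},{"hand":1,"slide":[-0.5,-0.5,1.3],"spin":30},{"hand":1,"slide":[-0.5,-0.5,1.3],"spin":40},{"hand":1,"slide":[-0.5,-0.5,1.3],"spin":50}]'>/dev/null; python3 s.py
python3 -m inch '[{"hand":1,"slide":[0,0,0],"spin":10},{"hand":1,"slide":[0,0,0],"spin":20},{"hand":1,"slide":[0,0,0],"spin":30},{"hand":1,"slide":[0,0,0],"spin":40},{"hand":1,"slide":[0,0,0],"spin":50},{"hand":1,"slide":[0,0,0],"spin":60},{"hand":1,"slide":[0,0,0],"spin":70}]'>/dev/null; python3 s.py
python3 -m inch '[{"hand":1,"slide":[0,0,0],"spin":10},{"hand":1,"slide":[0,0,0],"spin":20},{"hand":1,"slide":[0,0,0],"spin":30},{"hand":1,"slide":[0,0,0],"spin":40},{"hand":1,"slide":[0,0,0],"spin":50},{"hand":1,"slide":[0,0,0],"spin":60},{"hand":1,"slide":[0,0,0],"spin":60},{"hand":1,"slide":[0,0,0],"spin":60}]'>/dev/null; python3 s.py
```

```text
t 18.425 pos [0.5314 0.0756 0.3432] yTool -82.38 F [-0.5  0.9  0. ] M [0.002 0.01  0.041] q7 -1.721 w 0.0867 0.0
t 19.3 pos [0.5314 0.0756 0.3432] yTool -12.39 F [ 1.01 -0.44 -0.91] M [ 0.021 -0.088  0.03 ] q7 -0.526 w 0.087 0.0
t 20.3 pos [0.5314 0.0755 0.3434] yTool 47.11 F [0.34 0.11 0.26] M [ 0.007 -0.136  0.014] q7 0.48 w 0.087 0.0
```

```bash
python3 -m inch '[{"hand":1,"slide":[1.2,1.3,0],"spin":0},{"hand":1,"slide":[2.2,2.4,0],"spin":0},{"hand":1,"slide":[2.5,2.7,0],"spin":0},{"hand":1,"slide":[2.8,3.0,0],"spin":0}]'>/dev/null; python3 s.py
python3 -m inch '[{"hand":1,"slide":[0.2,0.2,-0.1],"spin":0},{"hand":1,"slide":[0.4,0.5,-0.2],"spin":0},{"hand":1,"slide":[0.6,0.7,-0.3],"spin":0},{"hand":1,"slide":[0.9,1.0,-0.4],"spin":0}]'>/dev/null; python3 s.py
```

```text
t 20.8 pos [0.5589 0.1051 0.343 ] yTool 47.23 F [-4.54 -1.71  0.63] M [-0.576  0.724 -0.116] q7 0.388 w 0.0871 2.3
t 21.3 pos [0.5682 0.1155 0.339 ] yTool 47.26 F [-5.39 -3.1  -0.1 ] M [-0.615  0.939 -0.094] q7 0.36 w 0.087 2.1
```

```bash
python3 -m inch '[{"hand":1,"slide":[0.3,0.3,-0.3],"spin":0},{"hand":1,"slide":[0.5,0.6,-0.5],"spin":0},{"hand":1,"slide":[0.7,0.8,-0.8],"spin":0},{"hand":1,"slide":[0.9,1.0,-1.1],"spin":0},{"hand":1,"slide":[1.1,1.2,-1.5],"spin":0},{"hand":1,"slide":[1.3,1.4,-1.9],"spin":0}]'>/dev/null; python3 s.py
python3 -m inch '[{"hand":1,"slide":[0.1,0.1,-0.4],"spin":0},{"hand":1,"slide":[0.2,0.3,-0.8],"spin":0},{"hand":1,"slide":[0.3,0.3,-1.1],"spin":0}]'>/dev/null; python3 s.py
python3 -m inch '[{"hand":1,"slide":[0,0.1,-0.2],"spin":0},{"hand":1,"slide":[0,0.1,-0.4],"spin":0}]'>/dev/null; python3 s.py
```

```text
t 22.05 pos [0.5815 0.1299 0.3204] yTool 47.28 F [-4.99 -1.45  2.61] M [-0.526  0.918 -0.076] q7 0.315 w 0.0872 2.1
t 22.425 pos [0.5845 0.1329 0.3095] yTool 47.28 F [-2.88 -0.53  3.37] M [-0.258  0.8   -0.103] q7 0.302 w 0.0868 2.1
t 22.675 pos [0.5848 0.1336 0.3058] yTool 47.28 F [-2.32 -1.15  7.31] M [-0.484  0.585 -0.028] q7 0.298 w 0.0873 4.3
```

Nearly flat. I'll press on until the stop is felt.

```bash
python3 -m inch '[{"hand":1,"slide":[0,0,-0.1],"spin":0}]'>/dev/null; python3 s.py
python3 -m inch '[{"hand":1,"slide":[0,0,-0.1],"spin":0}]'>/dev/null; python3 s.py
python3 -m inch '[{"hand":1,"slide":[0,0,-0.1],"spin":0}]'>/dev/null; python3 s.py
```

```text
t 22.8 pos [0.5848 0.1337 0.3056] yTool 47.27 F [-4.86 -2.28 10.86] M [-0.799  1.066 -0.056] q7 0.297 w 0.0874 5.6
t 22.925 pos [0.5848 0.1338 0.3053] yTool 47.27 F [-4.87 -1.68 15.42] M [-0.948  1.467 -0.083] q7 0.296 w 0.087 7.7
t 23.05 pos [0.5849 0.134  0.3052] yTool 47.27 F [-7.38 -2.37 18.86] M [-1.178  1.837 -0.169] q7 0.296 w 0.0873 9.7
```

Hard stop reached: the force climbs while z stays put. I'll lift clear and check.

```bash
python3 -m inch '[{"hand":1,"slide":[0,0,1],"spin":0},{"hand":1,"slide":[0,0,6],"spin":0},{"hand":1,"slide":[0,0,12],"spin":0},{"hand":1,"slide":[-3,-15,14],"spin":0},{"hand":1,"slide":[-3,-20,14],"spin":0},{"hand":1,"slide":[-3,-24,14],"spin":0},{"hand":1,"slide":[-3,-24,14],"spin":0},{"hand":1,"slide":[-3,-24,14],"spin":0}]'>/dev/null; python3 s.py
python3 - <<'E'
from h import *
im=[]
for n,(u0,u1,v0,v1) in dict(top=(265,365,205,285),scene=(195,295,205,285)).items():
    p,d=viewer.read_camera(n);X=cloud(n,p,d)[v0:v1,u0:u1];P=X[d[v0:v1,u0:u1]>0]
    im.append(cv2.resize(p[v0:v1,u0:u1],(400,320),interpolation=2))
    q=P[(P[:,2]>.108)&(P[:,2]<.16)]
    r=cv2.minAreaRect((q[:,:2]*1000).astype(np.float32));print(n,len(q),r,q[:,2].max())
    e=(q[:,:2]-[.5245,.0685])@[.677,.736]
    for a in range(-20,75,10):
        m=(e>a/1e3)&(e<a/1e3+.01)
        if m.any():print(a,m.sum(),np.percentile(q[m,2],[50,90]).round(4))
cv2.imwrite("pics/end.png",np.hstack(im))
E
```

```text
t 24.05 pos [ 0.5542 -0.113   0.4421] yTool 46.69 F [-0.87  0.84 -0.43] M [ 0.136 -0.153  0.021] q7 0.847 w 0.087 0.0
top 365 ((542.7088623046875, 90.3672103881836), (74.62518310546875, 34.607139587402344), 46.62815856933594) 0.1295249709475124
-10 56 [0.1228 0.1261]
0 59 [0.1235 0.1273]
10 44 [0.1215 0.1249]
20 45 [0.1226 0.1249]
30 45 [0.1227 0.1249]
40 45 [0.1224 0.1254]
50 43 [0.1227 0.1263]
60 28 [0.1224 0.1257]
scene 362 ((544.98828125, 86.19729614257812), (75.98619842529297, 36.549739837646484), 44.39509963989258) 0.12872971623193108
-20 6 [0.1209 0.1216]
-10 68 [0.1223 0.1265]
0 52 [0.1228 0.1252]
10 45 [0.1219 0.1246]
20 43 [0.1225 0.1239]
30 46 [0.1219 0.1234]
40 43 [0.1222 0.1241]
50 43 [0.1224 0.1238]
60 16 [0.1218 0.1235]
```

View pics/end.png

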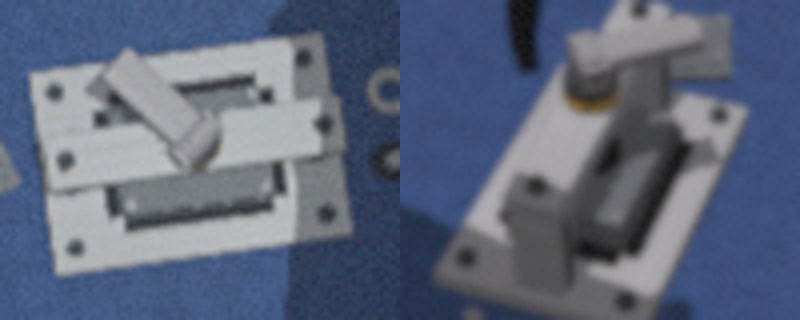

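The lever lies flat: its height is level at 0.1225 from hinge to tip, seen at (165,105) in the left picture. The housing still sits in its nest and the gripper is clear, so I'm handing in.

```bash
python3 -m inch '[{"hand":1,"slide":[0,0,0],"spin":0},{"hand":1,"slide":[0,0,0],"spin":0},{"hand":1,"slide":[0,0,0],"spin":0},{"hand":1,"slide":[0,0,0],"spin":0}]'>/dev/null; python3 -c "
from plant import bot
print(bot.job_done())"
```

```text
the job is handed in; nothing more can be done
None
```

The job is handed in, with no verdict shown: the bolt is snug by feel (about 0.25 N m above free running, which should be roughly 50 N, since the foot force can't be read directly), the lever is folded flat to its stop, the housing is in its nest and the gripper is clear.

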